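# Read the bar code of the amber bottle

### The arm

A 7-joint arm with a two-finger parallel gripper is mounted at the origin on a cart in front of the work surface, level with it; the furniture and walls round the work are solid. World frame = base frame: x ahead of the robot, y to its left, z up, the work surface at z = 0. Lengths are in m, angles in rad, forces in N, time in s.
With the tool pointing down it reaches from about 0.4 to 0.85 m from the base axis. Payload 10.4 kg.
Tool frame: the origin (TCP) lies on the centre line of the jaws, within the pads' length; the fingertips stand 25 mm ahead of it and the grasp point (between the pads) lies 6 mm ahead of it (arm.tip_extent is the z of the fingertips in the tool frame, in m); z points along the fingers, y is the line along which they close (so a half turn about z gives the same grasp; the last joint's range is limited). The gripper opens to 85 mm and grips with 20 to 120 N. Pads are 22 mm wide; open, the fingers measure 114 mm over their backs; the gripper's body (76 mm by 85 mm) begins 54 mm behind the grasp point. The pads swing forward as they close: fully open they stand 13 mm farther back than shut.
Start: joints at [1.121, 0.332, -0.065, 1.46, 0.022, 1.35, -0.088], TCP at [0.259, -0.569, 0.256] pointing down, gripper open.
Joint ranges: [-2.6, 2.6], [-0.5, 2.12], [-1.47, 1.34], [0.16, 2.42], [-1.27, 4.41], [0.06, 2.06], [-2.6, 2.6]. Speed limits (rad/s): [2.22, 2.22, 2.79, 2.79, 3.14, 3.14, 3.14].

### API

Orientations are given as a unit quaternion [w, x, y, z].
In Python, from bench import arm, claw, vision, workorder, nets, get_time_s, get_joint_positions, get_joint_velocities, get_joint_torque, get_eef_pos, get_ee_rot, get_force, get_moment, get_finger_gap, get_finger_force gives the robot as it stands. Calls block until the motion is done:
- arm.goto(position, orientation): joint-space move of the TCP to a pose.
- arm.move_straight(position, frame=None, rate=0.15): straight line of the TCP; frame=None keeps the orientation; rate is the mean speed in m/s.
- arm.set_joints(angles): joint-space move.
- claw.set_gripper(opening): finger opening in m; the grip force is fixed at half the most; returns when the fingers have stopped.
- arm.pause(seconds).
- arm.inverse_kinematics(position, orientation): joint angles nearest the present ones, or None.
- vision.get_image(name): name is "side" or "top" or "wrist"; returns (picture, depth): 384x512x3 uint8, red, green, blue; 384x512 float32, m along the optical axis (not along the pixel's ray), 0 where there is no reading.
- vision.camera_info(name): a dict with "intrinsics" (3x3 intrinsics, pixels), "R" (3x3) and "t" (3): a world point X has camera coordinates R X + t; the wrist camera has in their place "hand_eye" (4x4, takes a point from camera to tool coordinates, whose origin is the TCP and whose axes are the flange's). Camera axes: x right, y down, z forward; pixel columns grow to the right and rows downward; lengths in m; the calibration is good to about 2 mm. A picture is of the moment at which its call begins: read the wrist's pose just before it. camera_info takes no time and is no camera call.
A pose or a line that the arm cannot do raises arm.MotionError and nothing moves.
- workorder.close_job(): hands the job in; it is judged then, once.
Trained networks look in the newest picture that a camera, given by its name, has taken for a name from the list of things; names that differ only in an ending like _2 or _b are one class to them, and where a whole thing is asked for, a point or a joint stands for the part that bears it (a point fixed in the world has none). Each returns a list of dicts, best first, with "confidence" (0 to 1); they miss things now and then, are a little off and sometimes report something else, mostly with a low value. They report only what shows in the picture. A call takes as long as a camera call.
- nets.masks_of(camera, target): "pixels" (384x512 bool, what is visible of it) and "extent" ([left, top, right, bottom] in pixels, round what is visible of it).
Readings, each from a call of its own:
- get_time_s(): time.
- get_joint_positions(): joint angles.
- get_joint_velocities(): joint speeds.
- get_joint_torque(): joint torques, N m.
- get_eef_pos(): TCP position.
- get_ee_rot(): TCP orientation.
- get_force(): force on the tool from outside, world axes, zero at the start.
- get_moment(): the same for the moment, N m.
- get_finger_gap(): finger opening in m.
- get_finger_force(): force on a finger pad.
Only numpy, scipy, OpenCV 4.12 (cv2) and the standard library are available. Lean on these libraries where they do the work, as an engineer would, in place of code of your own. Each camera call takes 0.05 s, during which the arm holds its last target. There are 200 camera calls.

### The job

Take the yellow bar code reader out of its cradle and aim its red window squarely at the middle of the bar code on the large amber bottle from about 8 cm away, holding it still there for two seconds without touching the bottle. Then set the reader gently, without dropping it, back in both saddles of its cradle, upright as it lay before, and let go; leave the bottles and everything else standing where they are.

Things in the scene. Friction and masses are not known exactly. Their poses are not given: they have to be found in the camera images.
- scanner: yellow handheld bar code reader, a straight stick 140 (x) x 34 (y) x 30 mm (z), flat parallel sides with black rubber patches mid-length, head raised to 38 mm over the last 30 mm at +x. About 0.18 kg, balanced near the middle. Origin: centre of the underside; x points along it to the red window, z up. Starts lying in the cradle, window away from the robot
- scan_window (a point): centre of the reader's red window, on its front face 70 mm ahead of the reader's origin (+x) and 17 mm above its underside; the reading beam leaves here along the reader's +x, and the axes of this point are the reader's
- cradle: fixed grey cradle: foot plate 135x84x8 mm and two U saddles, each 14 mm long, 44 mm ahead of and behind the origin; the space between is open for fingers. The reader's underside rests on the saddle floors 35 mm above the origin; side walls to 50 mm height, 43 mm apart inside, then flared lips to 59 mm. Origin: underside centre, on the worktop; x along the resting reader, z up
- amber_bottle: loose large amber reagent bottle with a white cap, 65 mm diameter (body straight up to 96 mm), 160 mm tall, 0.4 kg, with the only bar code in the scene on its side. Origin: centre of the underside; z up; the bar code is on the -x side
- barcode: the bar code, a white curved label with black bars, about 45 mm wide and 30 mm high, stuck on the amber bottle's side. Origin: middle of the label on the bottle's surface, 60 mm above the bottle's underside; x points straight out of the label, away from the bottle; z up
- small_bottle: loose small amber reagent bottle with a narrow neck, 54 mm diameter, 112 mm tall, with a green and white paper label but no bar code; bystander, near the large one and sometimes in its place. Origin: centre of the underside
- cal_bottle: loose small white bottle with a green cap, 45 mm diameter, 83 mm tall; bystander. Origin: centre of the underside
- timer: loose pale lab timer lying flat, 54 x 66 x 22 mm; bystander. Origin: centre of the underside

How it is judged:
By the outcome, as a careful person would: the job done as asked, in the order asked, and still so for the second after the job is handed in, with the robot touching nothing.
It also fails if it takes over 48 s, if anything falls off the work surface, if the arm or the gripper's body presses on something with over 40 N, if the wrist force passes 120 N, or if a joint passes its speed limit or range.

## Working session

There is one attempt and no reset: what is moved stays moved. The work goes in short steps, each a Python script; the robot and the scene stay as the last script left them, time stands still between calls to the robot, and variables do not carry over. Pictures are saved under pics/ and viewed, at most 10 in all, crops included, and the job is handed in when it is done.

```bash
mkdir -p pics; ls; cat > h.py <<'E'
import numpy as np, cv2
from bench import *
def cloud(cam):
    T=None
    if cam=="wrist":
        p=np.array(get_eef_pos());q=np.array(get_ee_rot())
    im,d=vision.get_image(cam); ci=vision.camera_info(cam); K=np.array(ci["intrinsics"])
    v,u=np.mgrid[:384,:512]
    P=np.stack([(u-K[0,2])/K[0,0]*d,(v-K[1,2])/K[1,1]*d,d],-1)
    if cam=="wrist":
        from scipy.spatial.transform import Rotation as R
        H=np.array(ci["hand_eye"]); P=P@H[:3,:3].T+H[:3,3]; P=P@R.from_quat(q[[1,2,3,0]]).as_matrix().T+p
    else: P=(P-np.array(ci["t"]))@np.array(ci["R"])
    return im,d,P
def save(im,n): cv2.imwrite("pics/"+n,im[:,:,::-1])
E
cat > a.py <<'E'
from h import *
print(get_time_s(),get_ee_rot())
for c in ["top","side"]:
    im,d,P=cloud(c); save(im,c+"0.png"); np.savez(c+".npz",im=im,d=d,P=P)
    ci=vision.camera_info(c);print(c,"campos",-np.array(ci["R"]).T@ci["t"])
    for t in ["scanner","cradle","amber_bottle","barcode","small_bottle","cal_bottle","timer","scan_window"]:
        for r in nets.masks_of(c,t)[:2]:
            m=r["pixels"]&(d>0); 
            if m.sum()<5: continue
            Q=P[m]; print(t,round(r["confidence"],2),r["extent"],m.sum(),np.percentile(Q,[3,50,97],axis=0).round(3).tolist())
            np.save(f"m_{c}_{t}.npy",m) if r["confidence"]>.5 else 0
E
python3 a.py
```

```text
bench.py
pics
0.0 [-6.69324252e-04  9.77309173e-01  2.11816659e-01 -1.90075781e-04]
top campos [0.48429368 0.06696165 1.39323366]
scanner 0.58 [204.1, 192.2, 216.9, 236.4] 468 [[0.382, 0.188, 0.015], [0.447, 0.204, 0.066], [0.516, 0.226, 0.076]]
cradle 0.63 [158.2, 212.1, 176.8, 233.1] 270 [[0.388, 0.332, 0.013], [0.417, 0.36, 0.019], [0.447, 0.39, 0.025]]
cradle 0.61 [198.4, 196.4, 223.4, 233.5] 448 [[0.389, 0.165, 0.003], [0.445, 0.185, 0.009], [0.508, 0.244, 0.059]]
amber_bottle 0.93 [341.7, 137.5, 368.6, 156.9] 440 [[0.654, -0.303, 0.021], [0.677, -0.271, 0.114], [0.704, -0.253, 0.165]]
small_bottle 0.8 [297.2, 139.8, 312.9, 153.6] 207 [[0.665, -0.135, 0.043], [0.685, -0.11, 0.083], [0.711, -0.09, 0.116]]
cal_bottle 0.51 [168.3, 162.5, 185.0, 177.4] 158 [[0.58, 0.305, 0.017], [0.597, 0.32, 0.068], [0.617, 0.343, 0.087]]
cal_bottle 0.39 [204.8, 193.3, 218.3, 237.3] 470 [[0.385, 0.187, 0.011], [0.452, 0.204, 0.065], [0.516, 0.225, 0.076]]
timer 0.52 [154.7, 213.3, 175.7, 234.2] 280 [[0.385, 0.333, 0.006], [0.415, 0.361, 0.019], [0.444, 0.391, 0.025]]
scan_window 0.76 [205.0, 192.7,
[... 376 characters left out ...]
ttle 0.57 [340.8, 251.3, 391.1, 321.0] 2110 [[0.651, -0.319, 0.011], [0.669, -0.302, 0.106], [0.7, -0.27, 0.162]]
barcode 0.67 [345.3, 289.6, 362.3, 308.6] 168 [[0.65, -0.312, 0.047], [0.654, -0.3, 0.062], [0.663, -0.278, 0.076]]
small_bottle 0.59 [317.8, 207.4, 341.5, 252.3] 834 [[0.664, -0.143, 0.009], [0.681, -0.131, 0.069], [0.706, -0.107, 0.113]]
cal_bottle 0.53 [232.1, 124.8, 251.3, 152.7] 412 [[0.58, 0.304, 0.0], [0.598, 0.313, 0.045], [0.637, 0.377, 0.084]]
timer 0.49 [170.0, 144.6, 194.7, 162.6] 287 [[0.384, 0.324, 0.003], [0.417, 0.35, 0.019], [0.45, 0.386, 0.023]]
scan_window 0.71 [173.4, 158.0, 223.6, 179.4] 678 [[0.385, 0.185, 0.041], [0.451, 0.19, 0.064], [0.512, 0.215, 0.074]]
```

```bash
cat > b.py <<'E'
from h import *
from scipy.optimize import least_squares
def circ(Q,r):
    return least_squares(lambda c:np.hypot(Q[:,0]-c[0],Q[:,1]-c[1])-r,Q[:,:2].mean(0),loss="soft_l1",f_scale=.002)
S=np.load("side.npz");T=np.load("top.npz")
# bottle
for c,D in(("side",S),("top",T)):
    P=D["P"]; x,y,z=P[...,0],P[...,1],P[...,2]; ok=D["d"]>0
    m=ok&(abs(x-.68)<.06)&(abs(y+.275)<.06)
    Q=P[m&(z>.015)&(z<.092)]; f=circ(Q,.0325); print(c,"bottle",f.x,abs(f.fun).mean(),len(Q))
    cap=P[m&(z>.155)];print("cap",cap.mean(0),len(cap), (cap.max(0)+cap.min(0))/2)
    # scanner
    hsv=cv2.cvtColor(D["im"],cv2.COLOR_RGB2HSV)
    m=ok&(abs(x-.45)<.1)&(abs(y-.205)<.04)&(z>.055)&(z<.085)
    Q=P[m]; pts=Q[:,:2].astype(np.float32); print("scanner rect",cv2.minAreaRect(pts),len(Q))
    tp=Q[(Q[:,2]>.06)]; yl=hsv[...,0][m][Q[:,2]>.06]
    print("centres along x:",[(round(a,2),(np.percentile(tp[abs(tp[:,0]-a)<.01],[3,97],axis=0)[:,1]).round(4).tolist(),round(np.median(tp[abs(tp[:,0]-a)<.01][:,2]),4)) for a in np.arange(.39,.52,.02) if (abs(tp[:,0]-a)<.01).sum()>3])
im=np.vstack([cv2.resize(S["im"][110:210,150:270],(600,500))]);save(im,"s_scan.png")
save(cv2.resize(S["im"][195:330,300:420],(533,600),interpolation=cv2.INTER_CUBIC),"s_bot.png")
E
python3 b.py
```

```text
side bottle [ 0.68359843 -0.28646902] 0.0005293940149810536 735
cap [ 0.68187283 -0.28881389  0.16096745] 454 [ 0.68342958 -0.28732433  0.15962961]
scanner rect ((0.4480842053890228, 0.2030150443315506), (0.06427806615829468, 0.13881468772888184), 89.11498260498047) 548
centres along x: [(np.float64(0.39), [0.1885, 0.2171], np.float64(0.0658)), (np.float64(0.41), [0.1845, 0.2224], np.float64(0.0656)), (np.float64(0.43), [0.1883, 0.218], np.float64(0.0655)), (np.float64(0.45), [0.1865, 0.2177], np.float64(0.0654)), (np.float64(0.47), [0.1859, 0.2156], np.float64(0.0657)), (np.float64(0.49), [0.1721, 0.2173], np.float64(0.067)), (np.float64(0.51), [0.1854, 0.2164], np.float64(0.0735))]
top bottle [ 0.68425038 -0.28586436] 0.0005332332115666446 115
cap [ 0.68383064 -0.28450423  0.16089292] 159 [ 0.68395786 -0.28532917  0.16153974]
scanner rect ((0.44867610931396484, 0.20343366265296936), (0.0611313134431839, 0.1417563110589981), 89.30375671386719) 461
centres along x: [(np.float64(0.39), [0.1893, 0.2193], np.float64(0.065)), (np.float64(0.41), [0.188, 0.2305], np.float64(0.065)), (np.float64(0.43), [0.1903, 0.2207], np.float64(0.0653)), (np.float64(0.45), [0.1882, 0.219], np.float64(0.0654)), (np.float64(0.47), [0.1882, 0.2184], np.float64(0.0652)), (np.float64(0.49), [0.1758, 0.2326], np.float64(0.0701)), (np.float64(0.51), [0.1886, 0.2184], np.float64(0.0734))]
```

View pics/side0.png

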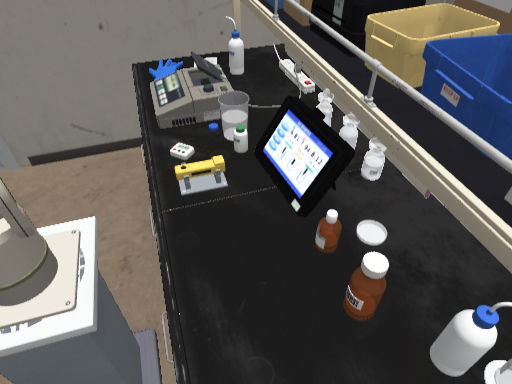

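View pics/top0.png

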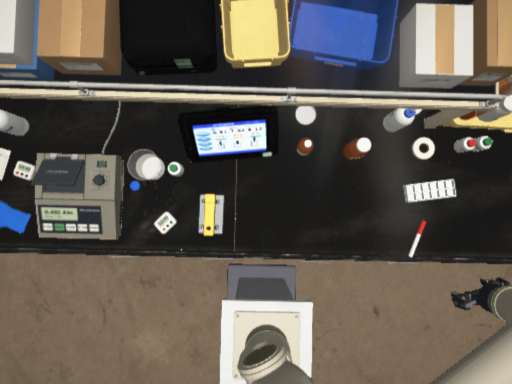

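Side view: the reader lies in the cradle around (202,170), the tablet is at (305,150), the small bottle at (328,230) and the amber bottle at (366,290), with the bar code at (354,300). In the top view the reader is at (210,215) and the bottle at (357,148). Next I'll look at the label with the wrist camera on the way.

```bash
cat > c.py <<'E'
from h import *
from scipy.spatial.transform import Rotation as R
S=np.load("side.npz");m=np.load("m_side_barcode.npy");Q=S["P"][m];b=np.array([.684,-.286])
az=np.degrees(np.arctan2(Q[:,1]-b[1],Q[:,0]-b[0]))%360; print("az pct",np.percentile(az,[2,25,50,75,98]).round(1))
H=np.array(vision.camera_info("wrist")["hand_eye"]);print(H.round(3)); print(vision.camera_info("wrist")["intrinsics"])
# find view poses: camera at b+dist*dir, elevated, looking at label
res=[]
for azd in (180,190,200):
  for el in (20,30,40,50):
    for dist in (.28,.35):
      a,e=np.radians([azd,el]); tgt=np.array([b[0]+.0325*np.cos(a),b[1]+.0325*np.sin(a),.06])
      c=tgt+dist*np.array([np.cos(a)*np.cos(e),np.sin(a)*np.cos(e),np.sin(e)])
      z=(tgt-c)/dist
      for s in (1,-1):
        x=s*np.cross(z,[0,0,1.]);x/=np.linalg.norm(x);Rc=np.stack([x,np.cross(z,x),z],1)
        Rt=Rc@H[:3,:3].T; p=c-Rt@H[:3,3]; q=R.from_matrix(Rt).as_quat()[[3,0,1,2]]
        j=arm.inverse_kinematics(p,q)
        if j is not None: print(azd,el,dist,s,p.round(3),q.round(3).tolist(),np.round(j,2))
print(get_time_s())
E
python3 c.py
```

```text
az pct [161.3 188.3 205.  218.7 231.5]
[[ 0.    -0.959 -0.284  0.072]
 [ 1.     0.     0.    -0.   ]
 [-0.    -0.284  0.959 -0.118]
 [ 0.     0.     0.     1.   ]]
[[328.15417883   0.         258.90400672]
 [  0.         328.15417883 188.19461973]
 [  0.           0.           1.        ]]
180 20 0.28 1 [ 0.502 -0.286  0.077] [-0.0, 0.728, 0.0, 0.685] [ 2.33  1.91 -1.29  2.28  1.92  0.08 -1.49]
180 20 0.35 1 [ 0.436 -0.286  0.101] [-0.0, 0.728, 0.0, 0.685] [ 2.53  1.83 -1.3   2.36  0.8   0.15 -0.42]
180 30 0.28 1 [ 0.507 -0.286  0.103] [-0.0, 0.785, 0.0, 0.619] [-0.26  1.21  1.13  2.41  3.56  1.87  0.69]
180 30 0.28 -1 [ 0.542 -0.286  0.164] [0.371, 0.0, 0.929, -0.0] [ 1.83  0.42 -1.34  2.1  -0.09  0.3   2.3 ]
180 40 0.28 1 [ 0.516 -0.286  0.127] [-0.0, 0.836, -0.0, 0.548] [-0.27  0.7   1.16  2.4   4.03  1.36  0.82]
180 40 0.28 -1 [ 0.562 -0.286  0.181] [0.288, 0.0, 0.958, -0.0] [ 0.78  0.15 -0.25  1.97 -0.48  0.56  2.46]
180 40 0.35 1 [ 0.463 -0.286  0.172] [-0.0, 0.836, -0.0, 0.548] [ 1.16  0.13 -0.26  2.41  4.39  0.83  0.95]
180 40 0.35 -1 [ 0.508 -0.286  0.226] [0.288, 0.0, 0.958
[... 2789 characters left out ...]
 -1.24  1.74  0.19  0.78  2.4 ]
200 40 0.35 1 [ 0.476 -0.362  0.172] [-0.095, 0.824, 0.145, 0.54] [ 1.94  0.69 -1.04  1.97 -0.86  0.77  0.5 ]
200 40 0.35 -1 [ 0.519 -0.346  0.226] [0.284, -0.166, 0.943, 0.05] [ 1.83  0.6  -1.38  1.75  0.15  0.89  2.46]
200 50 0.28 1 [ 0.54  -0.339  0.15 ] [-0.082, 0.868, 0.153, 0.466] [ 1.26  0.43 -0.42  1.95 -1.17  0.82  0.53]
200 50 0.28 -1 [ 0.59  -0.32   0.195] [0.201, -0.17, 0.964, 0.035] [ 1.03  0.38 -0.55  1.63 -0.15  0.92  2.53]
200 50 0.35 1 [ 0.497 -0.354  0.203] [-0.082, 0.868, 0.153, 0.466] [ 1.29  0.31 -0.36  1.95 -1.12  0.96  0.46]
200 50 0.35 -1 [ 0.548 -0.335  0.249] [0.201, -0.17, 0.964, 0.035] [ 1.58  0.52 -1.23  1.61  0.22  1.05  2.31]
0.9
```

View pics/s_bot.png

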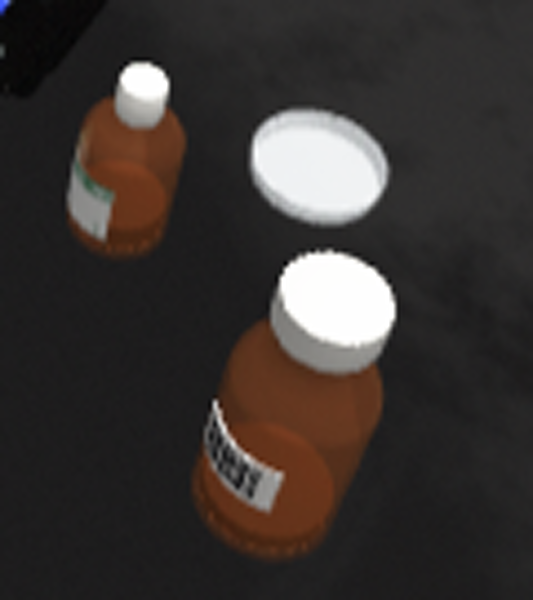

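The amber bottle's label is visible from its left edge to (283,470) in the crop, so it faces roughly -x, turned slightly to -y (about 192°).

```bash
cat > d.py <<'E'
from h import *
arm.goto([0.488,-0.321,0.203],[-0.041,0.878,0.077,0.471]); print(get_time_s())
im,d,P=cloud("wrist"); save(im,"w1.png"); np.savez("w1.npz",im=im,d=d,P=P)
Q=P[(d>0)&(abs(P[...,0]-.68)<.06)&(abs(P[...,1]+.285)<.06)&(P[...,2]>.015)&(P[...,2]<.092)]
from b import circ
b=circ(Q,.0325).x; print("bottle",b)
for r in nets.masks_of("wrist","barcode")[:2]:
    m=r["pixels"]&(d>0);L=P[m];az=np.degrees(np.arctan2(L[:,1]-b[1],L[:,0]-b[0]))%360
    print(r["confidence"],r["extent"],np.percentile(az,[1,3,50,97,99]).round(1),np.percentile(L[:,2],[2,98]).round(4))
print(get_time_s())
E
python3 d.py
```

```text
2.2
side bottle [ 0.68359843 -0.28646902] 0.0005293940149810536 735
cap [ 0.68187283 -0.28881389  0.16096745] 454 [ 0.68342958 -0.28732433  0.15962961]
scanner rect ((0.4480842053890228, 0.2030150443315506), (0.06427806615829468, 0.13881468772888184), 89.11498260498047) 548
centres along x: [(np.float64(0.39), [0.1885, 0.2171], np.float64(0.0658)), (np.float64(0.41), [0.1845, 0.2224], np.float64(0.0656)), (np.float64(0.43), [0.1883, 0.218], np.float64(0.0655)), (np.float64(0.45), [0.1865, 0.2177], np.float64(0.0654)), (np.float64(0.47), [0.1859, 0.2156], np.float64(0.0657)), (np.float64(0.49), [0.1721, 0.2173], np.float64(0.067)), (np.float64(0.51), [0.1854, 0.2164], np.float64(0.0735))]
top bottle [ 0.68425038 -0.28586436] 0.0005332332115666446 115
cap [ 0.68383064 -0.28450423  0.16089292] 159 [ 0.68395786 -0.28532917  0.16153974]
scanner rect ((0.44867610931396484, 0.20343366265296936), (0.0611313134431839, 0.1417563110589981), 89.30375671386719) 461
centres along x: [(np.float64(0.39), [0.1893, 0.2193], np.float64(0.065)), (np.float64(0.41), [0.188, 0.2305], np.float64(0.065)), (np.float64(0.43), [0.1903, 0.2207], np.float64(0.0653)), (np.float64(0.45), [0.1882, 0.219], np.float64(0.0654)), (np.float64(0.47), [0.1882, 0.2184], np.float64(0.0652)), (np.float64(0.49), [0.1758, 0.2326], np.float64(0.0701)), (np.float64(0.51), [0.1886, 0.2184], np.float64(0.0734))]
bottle [ 0.68200072 -0.28612545]
0.79 [240.3, 176.7, 278.5, 198.3] [154.5 156.9 189.7 227.6 229.7] [0.0457 0.0746]
2.3
```

View pics/w1.png

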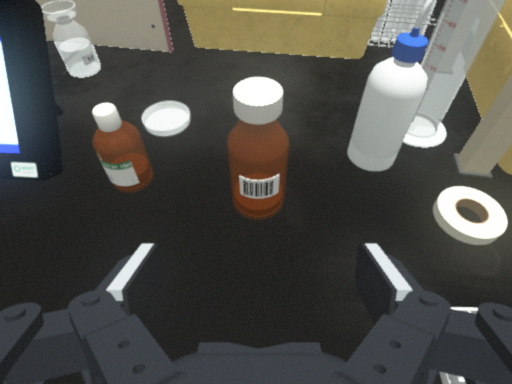

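The wrist view shows the bar code at (259,187), spanning 154° to 230° around the bottle, so its centre is near 192°. Next stop is above the cradle; I'll check tablet clearance first.

```bash
cat > e.py <<'E'
from h import *
for n in("top","side"):
    D=np.load(n+".npz");P=D["P"];Q=P[(D["d"]>0)&(P[...,1]>-.1)&(P[...,1]<.25)&(P[...,2]>.08)&(P[...,0]>.4)&(P[...,0]<.78)]
    print("tablet",np.percentile(Q,[0.5,50,99.5],axis=0).round(3).tolist())
arm.goto([0.42,-0.03,0.27],[0,1,0,0]); arm.goto([0.42,0.203,0.22],[0,1,0,0]); print(get_time_s(),get_eef_pos())
im,d,P=cloud("wrist"); save(im,"w2.png"); np.savez("w2.npz",im=im,d=d,P=P)
ok=d>0;x,y,z=P[...,0],P[...,1],P[...,2]
m=ok&(abs(x-.45)<.1)&(abs(y-.203)<.05)
hsv=cv2.cvtColor(im,cv2.COLOR_RGB2HSV); yel=(hsv[...,1]>120)&(abs(hsv[...,0].astype(int)-25)<12)
Q=P[m&(z>.055)&yel]; print("yellow rect",cv2.minAreaRect(Q[:,:2].astype(np.float32)),len(Q),np.percentile(Q,[1,99],axis=0).round(4).tolist())
Q=P[m&(z>.06)&(x<.5)&(abs(y-.203)<.02)]
s=[(a,*np.percentile(Q[abs(Q[:,0]-a)<.005][:,1],[1,99]),np.median(Q[abs(Q[:,0]-a)<.005][:,2])) for a in np.arange(.39,.495,.01) if (abs(Q[:,0]-a)<.005).sum()>20]
print(np.round(s,4).tolist())
s=np.array(s);k=np.polyfit(s[:,0],(s[:,1]+s[:,2])/2,1);print("yaw deg",np.degrees(k[0]),"y at .449",np.polyval(k,.449))
Q=P[m&(z>.003)&(z<.015)&(abs(y-.203)>.025)]; print("foot rect",cv2.minAreaRect(Q[:,:2].astype(np.float32)),Q[:,2].mean())
E
python3 e.py
```

```text
tablet [[0.682, -0.097, 0.081], [0.756, 0.112, 0.174], [0.78, 0.248, 0.407]]
tablet [[0.684, -0.097, 0.081], [0.76, 0.072, 0.174], [0.78, 0.247, 0.405]]
4.7583 [0.42052517 0.20164183 0.21985878]
yellow rect ((0.4480591118335724, 0.20452536642551422), (0.03387134522199631, 0.1388654261827469), 89.24559783935547) 4282 [[0.3804, 0.1876, 0.061], [0.5161, 0.2212, 0.0739]]
[[0.39, 0.189, 0.2221, 0.065], [0.4, 0.1891, 0.2219, 0.0656], [0.41, 0.1893, 0.2217, 0.0651], [0.42, 0.1885, 0.2215, 0.0651], [0.43, 0.184, 0.2206, 0.2753], [0.44, 0.1832, 0.2229, 0.2835], [0.45, 0.188, 0.2209, 0.0651], [0.46, 0.1881, 0.2214, 0.065], [0.47, 0.1883, 0.2213, 0.0651], [0.48, 0.1876, 0.2211, 0.065], [0.49, 0.1874, 0.2209, 0.0726]]
yaw deg -0.6328170279626052 y at .449 0.20439639620558367
foot rect ((0.4478992521762848, 0.204332634806633), (0.08405845612287521, 0.1349322646856308), 89.01790618896484) 0.008128588514701737
```

```bash
sleep 1
```

```text
(no output)
```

View pics/w2.png

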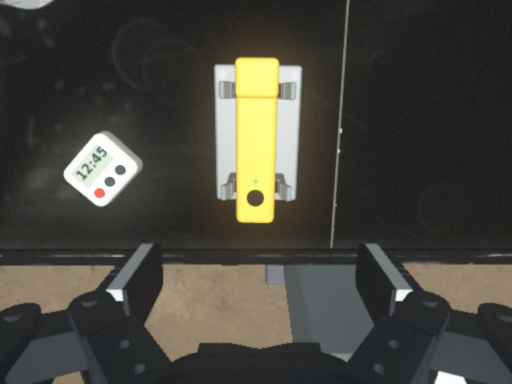

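The wrist view shows the reader straight in its cradle, tail at (255,205) and head at (257,75). It's centred at (0.448, 0.204) with yaw about -0.85°. Grasping it now.

```bash
cat > f.py <<'E'
from h import *
def q(deg): a=np.radians(deg)/2; return [0,float(np.cos(a)),float(np.sin(a)),0]
def st(s): print(s,round(get_time_s(),2),np.round(get_eef_pos(),4),np.round(get_ee_rot(),4),np.round(get_force(),2),round(get_finger_gap(),4),round(get_finger_force(),1))
E
cat > g.py <<'E'
from f import *
arm.goto([.448,.204,.13],q(-.85)); arm.move_straight([.448,.204,.053],rate=.1); st("down")
claw.set_gripper(.0); st("closed")
arm.move_straight([.448,.204,.073],rate=.05); st("lift1")
arm.move_straight([.448,.204,.2],rate=.15); st("up")
im,d,P=cloud("wrist"); save(im,"w3.png")
im,d,P=cloud("side"); save(cv2.resize(im[70:230,120:330],(788,600)),"s3.png")
E
python3 g.py
```

```text
down 6.19 [0.4483 0.2043 0.0535] [-2.0e-04  1.0e+00 -7.3e-03  3.0e-04] [-0.43  0.35  0.82] 0.0855 0.0
closed 6.72 [0.4483 0.2041 0.0534] [ 0.0e+00  1.0e+00 -7.5e-03  3.0e-04] [-1.27 -0.18  6.21] 0.0332 60.0
lift1 7.27 [0.4481 0.2039 0.0731] [ 1.0e-04  1.0e+00 -7.5e-03  2.0e-04] [ 0.08 -0.2  -2.4 ] 0.0333 59.7
up 8.27 [0.4476 0.2036 0.1991] [ 3.0e-04  1.0e+00 -7.5e-03 -6.0e-04] [-0.55  0.13 -2.05] 0.033 59.7
```

View pics/w3.png

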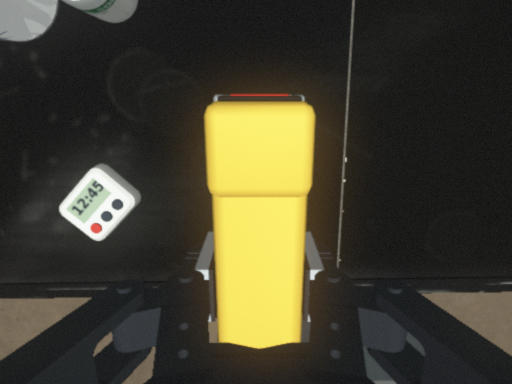

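View pics/s3.png

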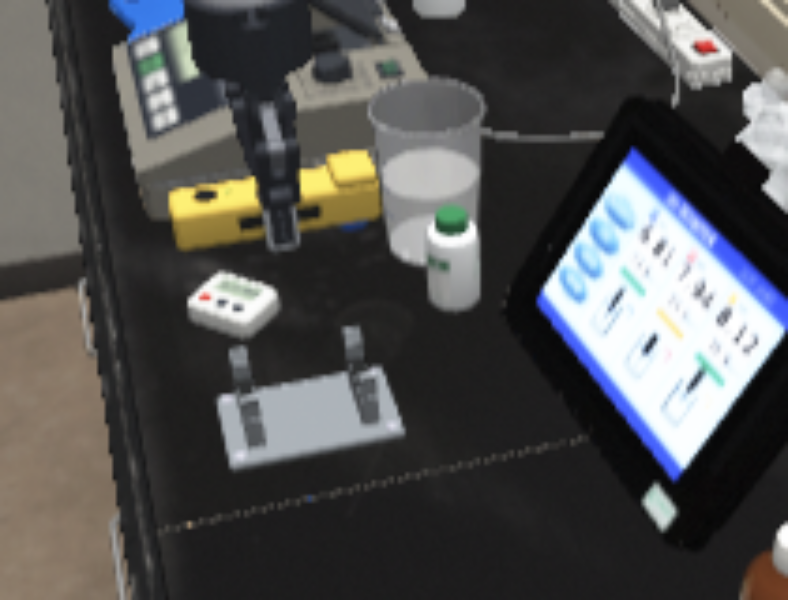

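The reader is held level between the fingers with its red window facing ahead at (260,97), and the cradle is empty. I'll measure the pose in the hand from depth, then go to the scan pose.

```bash
cat > hand.py <<'E'
from f import *
from scipy.spatial.transform import Rotation as R
def hand():
    p=np.array(get_eef_pos());w=np.array(get_ee_rot());im,d,P=cloud("wrist")
    hsv=cv2.cvtColor(im,cv2.COLOR_RGB2HSV); yel=(hsv[...,1]>120)&(abs(hsv[...,0].astype(int)-25)<12)&(d>0)
    T=(P-p)@R.from_quat(w[[1,2,3,0]]).as_matrix()   # tool coords
    Q=T[yel&(abs(T[...,1])<.03)&(T[...,0]>-.08)&(T[...,0]<.08)&(abs(T[...,2])<.04)]
    body=Q[(Q[:,0]<.034)&(Q[:,0]>-.02)&(abs(Q[:,1])<.012)]; head=Q[(Q[:,0]>.045)&(Q[:,0]<.066)&(abs(Q[:,1])<.012)]
    kb=np.polyfit(body[:,0],body[:,2],1);kh=np.polyfit(head[:,0],head[:,2],1)
    print("body z",np.polyval(kb,0),"pitch",np.degrees(kb[0]),"head",head[:,2].mean(),np.degrees(kh[0]),"front x",np.percentile(Q[:,0],99.5),
      "roll",np.degrees(np.polyfit(body[:,1],body[:,2],1)[0]),len(body),len(head))
    s=[(a,*np.percentile(Q[abs(Q[:,0]-a)<.003][:,1],[1,99])) for a in np.arange(.0,.066,.006) if (abs(Q[:,0]-a)<.003).sum()>30]; s=np.array(s)
    k=np.polyfit(s[:,0],s[:,1:].mean(1),1); print("yaw",np.degrees(k[0]),"y0",k[1])
E
python3 -c "from hand import *;hand()"
```

```text
body z -0.011771096490016703 pitch 0.027366852597576975 head -0.019725610332338012 0.37462807540613796 front x 0.0684408543813604 roll 0.007103366903392853 8604 5568
yaw -0.11583814281788442 y0 6.41529469067506e-05
```

```bash
cat > s.py <<'E'
from f import *
b=np.array([.6835,-.2862]);a=np.radians(192);D=np.array([np.cos(a),np.sin(a)])
def P(r,z): return [*(b+r*D),z]
arm.goto([.45,-.03,.22],q(3)); arm.goto(P(.26,.12),q(12)); st("pre")
arm.move_straight(P(.24,.0612),rate=.12); arm.move_straight(P(.1823,.0612),rate=.06); arm.pause(.4); st("scan")
im,d,C=cloud("side"); save(cv2.resize(im[200:350,260:440],(720,600),interpolation=cv2.INTER_CUBIC),"s4.png")
x,y,z=C[...,0],C[...,1],C[...,2]
from scipy.optimize import least_squares
Q=C[(d>0)&(abs(x-.684)<.05)&(abs(y+.286)<.05)&(z>.015)&(z<.092)]
print("bottle",least_squares(lambda c:np.hypot(Q[:,0]-c[0],Q[:,1]-c[1])-.0325,b,loss="soft_l1",f_scale=.002).x)
hsv=cv2.cvtColor(im,cv2.COLOR_RGB2HSV); m=(d>0)&(hsv[...,1]>120)&(abs(hsv[...,0].astype(int)-25)<8)&(abs(x-.5)<.12)&(abs(y+.32)<.06)&(z>.03)&(z<.11)
u=(C[m][:,:2]-b)@D; w=(C[m][:,:2]-b)@[-D[1],D[0]]
print("reader along",np.percentile(u,[1,99]),"across",np.percentile(w,[1,99]),"z",np.percentile(z[m],[1,99]))
E
python3 s.py
```

```text
pre 10.68 [ 0.4305 -0.3386  0.1208] [1.000e-04 9.944e-01 1.057e-01 7.000e-04] [ 0.36  0.43 -2.74] 0.0337 59.7
scan 12.85 [ 0.5051 -0.3242  0.0612] [0.     0.9945 0.1044 0.    ] [-0.15 -1.07 -3.02] 0.0334 59.7
bottle [ 0.68363348 -0.28643298]
reader along [0.11486069 0.25159585] across [-0.01496081  0.01791362] z [0.04973133 0.08320308]
```

View pics/s4.png

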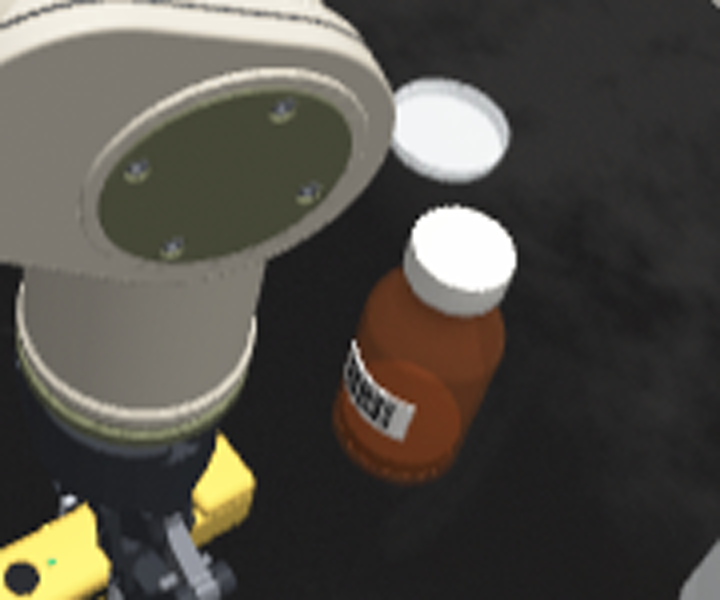

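The reader's front is about 8 cm from the label at (380,400) and points at it, and the bottle hasn't moved. I'll hold, then go back and lower it.

```bash
cat > r.py <<'E'
from hand import *
b=np.array([.6835,-.2862]);a=np.radians(192);D=np.array([np.cos(a),np.sin(a)])
arm.pause(2.8); st("held")
arm.move_straight([*(b+.25*D),.0612],rate=.1); arm.move_straight([*(b+.26*D),.16],rate=.15)
arm.goto([.45,-.03,.22],q(3)); arm.goto([.448,.204,.2],q(-.85)); arm.pause(.3); hand()
arm.move_straight([.448,.204,.085],rate=.12); arm.pause(.3); st("above")
arm.move_straight([.448,.204,.060],rate=.04); st("in")
f0=get_force()[2]
for z in np.arange(.058,.0508,-.0007):
    arm.move_straight([.448,.204,float(z)],rate=.01)
    f=get_force()[2]
    if f-f0>2.5: break
st("seated")
E
python3 r.py
```

```text
held 15.7 [ 0.5051 -0.3241  0.0612] [ 0.      0.9945  0.1045 -0.    ] [ 0.2   0.07 -3.04] 0.0334 59.7
body z -0.01175807351667141 pitch 0.00743634651021254 head -0.019697150806301692 0.34886525136464624 front x 0.06844057745379246 roll -0.06599514164714704 8604 5556
yaw -0.3859783598134378 y0 0.00026560268168679906
above 21.23 [0.4482 0.2039 0.0852] [-0.0e+00  1.0e+00 -7.6e-03  2.0e-04] [ 0.88 -0.3  -1.92] 0.0332 59.8
in 22.01 [0.448  0.2041 0.0601] [-0.0e+00  1.0e+00 -7.3e-03  1.0e-04] [-0.28  0.64 -2.5 ] 0.0333 59.8
seated 24.11 [0.4481 0.2041 0.0534] [ 1.0e-04  1.0e+00 -7.4e-03  1.0e-04] [-3.45 -2.22  5.71] 0.0337 60.4
```

```bash
cat > o.py <<'E'
from f import *
claw.set_gripper(.06); st("open"); claw.set_gripper(.085); arm.pause(.2)
arm.move_straight([.448,.204,.13],rate=.08); arm.goto([.42,.203,.22],q(0)); arm.pause(.3); st("clear")
im,d,P=cloud("wrist"); save(im,"w5.png")
hsv=cv2.cvtColor(im,cv2.COLOR_RGB2HSV); x,y,z=P[...,0],P[...,1],P[...,2]
Q=P[(d>0)&(hsv[...,1]>120)&(abs(hsv[...,0].astype(int)-25)<12)&(abs(x-.45)<.1)&(abs(y-.203)<.05)&(z>.055)]
print(cv2.minAreaRect(Q[:,:2].astype(np.float32)))
for a in (.39,.41,.44,.47,.51): print(a,np.median(Q[abs(Q[:,0]-a)<.006][:,2]).round(4))
E
python3 o.py
```

```text
open 24.48 [0.448  0.204  0.0531] [-1.0e-04  1.0e+00 -7.4e-03  0.0e+00] [-0.01  0.54 -0.56] 0.0599 0.0
clear 26.97 [0.4198 0.2029 0.2192] [-4.e-04  1.e+00  0.e+00 -1.e-03] [-0.11  0.16 -0.72] 0.0847 0.0
((0.4481683373451233, 0.20403867959976196), (0.0335482619702816, 0.1385471522808075), 89.0125503540039)
0.39 0.065
0.41 0.0649
0.44 0.0651
0.47 0.0647
0.51 0.0722
```

View pics/w5.png

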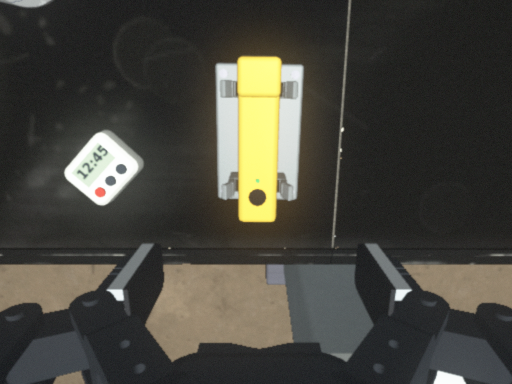

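The reader lies level in both saddles, (258,75) to (257,210), at the pose it started in.

```bash
python3 -c "
from bench import *
print(workorder.close_job())"
```

```text
the job is handed in; nothing more can be done
None
```

The reader was aimed at the amber bottle's bar code from about 8 cm, held still for 2.8 s and set back level in both cradle saddles without touching the bottle; the job was handed in at about 27 s, and the result of the judging was not shown.

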